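# Start the drying turntable from its guarded console

## Robot

A 6-joint arm with a two-finger parallel gripper is mounted at the origin on the work surface. World frame = base frame: x ahead of the robot, y to its left, z up, the work surface at z = 0. Lengths are in m, angles in rad, forces in N, time in s.
With the tool pointing down it reaches from about 0.4 to 0.925 m from the base axis. Payload 3.4 kg.
Tool frame: the origin (TCP) lies between the finger pads; the fingertips stand 25 mm ahead of it and the grasp point (between the pads) lies 6 mm ahead of it (arm.tips_ahead is the distance from the TCP to the fingertips, in m); z points along the fingers, y is the line along which they close (so a half turn about z gives the same grasp; the last joint's range is limited). The gripper opens to 85 mm and grips with 20 to 120 N. Pads are 22 mm wide; open, the fingers measure 114 mm over their backs; the gripper's body (76 mm by 85 mm) begins 54 mm behind the grasp point. The pads swing forward as they close: fully open they stand 13 mm farther back than shut.
Start: joints at [1.24, 0.307, 1.506, -0, 1.328, -0.073], TCP at [0.147, 0.556, 0.256] pointing down, gripper open.
Joint ranges: [-3.12, 3.12], [-1.05, 2.28], [0.14, 2.33], [-1.42, 4.57], [0.1, 2.73], [-2.68, 2.68]. Speed limits (rad/s): [2.57, 2.57, 3.14, 3.14, 3.14, 3.14].

## Interface

Orientations are given as a unit quaternion [x, y, z, w].
In Python, from workcell import arm, viewer, ticket gives the robot as it stands. The module is installed in compiled form; this text tells all that it offers.
- The arm moves only by the shell command python3 -m jog 'ROWS'. ROWS is JSON, a list of rows, each an object of numbers: "jaw": the closure, from 0 (fully open) to 1 (shut); "tx", "ty", "tz": the shift along the tool's x, y, z in m; "spin": the turn about the tool's z in degrees. In form: [{"jaw": .., "tx": .., "ty": .., "tz": .., "spin": ..}, ...]. A call has exactly 5 rows; each row shifts and turns the commanded pose from where the row before left it, along the tool's axes as they then stand; what a row does not reach is not made up. A row lasts 1/10 s, in which the tool goes at most 50 mm and 8.59 degrees, less where a joint would pass 70% of its speed; a pose out of reach is approached as far as the arm can. A call with a gripper value outside its range is refused whole. The fingers move at their own pace and stop on an object; the grip force is fixed at half the most. Time passes only in rows, so rows that do not move let the fingers close, or fill a call up. It gives the time, the measured TCP pose, the force, the opening and the grip force at its end, in the units of the state.
- arm.get_obs(): the state, without advancing time (a new reading comes with each control period).
- viewer.get_image(name): name is "scene" or "top" or "wrist"; returns a dict with "img" (480x640x3 uint8, red, green, blue), "fx", "fy", "cx", "cy" (pixels), "k1" (the pictures are not rectified: a ray, as slopes to the right and down, at radius r is drawn at 1 + k1 r^2 times it, then the intrinsics apply), "rvec" (rotation vector, rad) and "tvec" (3), from world to camera coordinates, as OpenCV has them; the wrist camera has in their place "T_tool_cam" (4x4, takes a point from camera to tool coordinates, whose origin is the TCP and whose axes are the flange's). Camera axes: x right, y down, z forward; pixel columns grow to the right and rows downward; lengths in m; the calibration is good to about 2 mm. A picture is of the moment at which its call begins: read the wrist's pose just before it. There is no depth.
- ticket.close_job(): hands the job in; it is judged then, once.
The state is a dict: "time": time; "joint_pos": joint angles; "dq": joint speeds; "joint_efforts": joint torques, N m; "ee_pos": TCP position; "tool_rot": TCP orientation; "ft_force": force on the tool from outside, world axes, zero at the start; "ft_torque": the same for the moment, N m; "gripper_width": finger opening in m; "grasp_force": force on a finger pad.
Only numpy, scipy, OpenCV 4.12 (cv2) and the standard library are available. Lean on these libraries where they do the work, as an engineer would, in place of code of your own. Each camera call takes 0.05 s, during which the arm holds its last target. There are 200 camera calls.

## Task

Set the drying turntable going from its sloping console: flip the guard cover up and over until it stays open by itself, then press the START button fully home. START is the low flat button; do not push in STOP, the tall mushroom beside it (they may be either way round: look or feel), leave the cover open and leave the tape roll, pliers, glue bottle and tumbler around it where they are.

Things in the scene. Friction and masses are not known exactly. Their poses are not given: they have to be found in the camera images.
- console: light grey desk-type console fixed to the table, 175 deep (x), 220 wide (y), 120 high; origin under its middle on the table; x from its low front to its high back, y to its left. Its panel rises 30 deg from level, 40 high at x=-85 to 120 high at x=54, then a flat deck; panel's outward normal (-0.5, 0, 0.866) in this frame. It carries a hinged guard cover hiding two round black buttons
- cover (a joint): guard cover angle, rad: 0 shut, parallel to the panel; grows as its front edge swings up and back; vertical 2.09, end stop 2.45. Loose hinge: below about 2.09 it falls shut, beyond it stays open. About 0.12 kg. Aluminium cap: plate 95 from hinge to front edge, 130 wide, 5 thick, 28 deep skirts at sides and front; finger tab mid-front in the plate's plane, 40 long, 24 wide, 8 thick
- cover_tab (a point): centre of the finger tab, 115 from the hinge axis, 20 in front of the cover's front edge; moves with the cover; its x points from tab to hinge, y along the hinge axis, z out of the cover's upper face. Shut, it is 36 above the panel with nothing beside it
- cover_hinge (a point): point on the hinge axis half-way along it, at (25, 0, 145) in the console's frame; the axis is along the console's y
- place_left (a point): point on the panel surface at (0, 32, 89) in the console's frame: one of the two button places (console axes). One button is centred here; which one is not told and changes
- place_right (a point): point on the panel surface at (0, -32, 89) in the console's frame: the other button place (console axes)
- start (a joint): travel of the START button along the inward panel normal, m: 0 out, 0.006 fully home. It is the low one: black disc 34 across inside a low steel ring (46 across, 4 high); its top is 10 above the panel when out and level with the ring when home. It takes about 5 N all the way and stays where it is pushed to
- stop (a joint): travel of the STOP button, same direction, m: 0 out, 0.006 pushed in. It is the tall one: a black mushroom head 36 across on a stem, top 26 above the panel. Sprung: about 7 N before it moves, 24 N fully in
- tape_mid (a point): roll of paper tape, 90 across, 25 high, lying flat; its centre (bystander)
- pliers_mid (a point): pair of pliers lying flat, about 170 long, 14 high; point near the middle (bystander)
- glue_mid (a point): white glue bottle, 60 across, 150 high; its centre (bystander)
- tumbler_mid (a point): glass tumbler, 66 across, 110 high; its centre (bystander)

How it is judged:
By the outcome, as a careful person would: the job done as asked, in the order asked, and still so for the second after the job is handed in, with the robot touching nothing.
It also fails if it takes over 51 s, if anything falls off the work surface, if the arm or the gripper's body presses on something with over 40 N, if the wrist force passes 120 N, or if a joint passes its speed limit or range.

## Working session

There is one attempt and no reset: what is moved stays moved. The work goes in short steps, Python scripts to look and compute and a shell command to move; the robot and the scene stay as the last step left them, time stands still between calls to the robot, and variables do not carry over. Pictures are saved under pics/ and viewed, at most 10 in all, crops included, and the job is handed in when it is done.

```bash
mkdir -p pics
cat > h.py <<'E'
import numpy as np, cv2
from workcell import arm, viewer, ticket
from scipy.spatial.transform import Rotation as R
def snap(n,f):
    o=arm.get_obs(); d=viewer.get_image(n); cv2.imwrite('pics/'+f+'.png',d['img'][...,::-1])
    K=np.array([[d['fx'],0,d['cx']],[0,d['fy'],d['cy']],[0,0,1]])
    if n=='wrist':
        T=np.eye(4);T[:3,:3]=R.from_quat(o['tool_rot']).as_matrix();T[:3,3]=o['ee_pos']
        W=T@d['T_tool_cam']
    else:
        W=np.eye(4);r=R.from_rotvec(np.ravel(d['rvec'])).as_matrix();W[:3,:3]=r.T;W[:3,3]=-r.T@np.ravel(d['tvec'])
    np.savez('pics/'+f+'.npz',K=K,k1=d['k1'],W=W,img=d['img']); return d['img']
def cam(f): return np.load('pics/'+f+'.npz')
def ray(f,uv):
    c=cam(f);p=cv2.undistortPoints(np.array([[uv]],float),c['K'],np.array([float(c['k1']),0,0,0]))[0,0]
    # k1 forward model: distorted = ray*(1+k1 r^2), same as OpenCV
    v=c['W'][:3,:3]@np.array([p[0],p[1],1]);return c['W'][:3,3],v/np.linalg.norm(v)
def onz(f,uv,z):
    o,v=ray(f,uv);return o+v*(z-o[2])/v[2]
def tri(*fu):
    A=np.zeros((3,3));b=np.zeros(3);L=[ray(*x) for x in fu]
    for o,v in L: P=np.eye(3)-np.outer(v,v);A+=P;b+=P@o
    x=np.linalg.solve(A,b);return x,[np.linalg.norm((np.eye(3)-np.outer(v,v))@(x-o)) for o,v in L]
def proj(f,X):
    c=cam(f);M=np.linalg.inv(c['W'])
    return cv2.projectPoints(np.atleast_2d(np.array(X,float)),cv2.Rodrigues(M[:3,:3])[0],M[:3,3],c['K'],np.array([float(c['k1']),0,0,0]))[0][:,0]
E
python3 - <<'E'
from h import *
a=snap('scene','s0');b=snap('top','t0')
o=arm.get_obs();print({k:np.round(v,3) for k,v in o.items()}, arm.tips_ahead)
for f in('s0','t0'):print(cam(f)['W'].round(3),cam(f)['K'].round(0))
E
```

```text
{'time': np.float64(0.1), 'joint_pos': array([ 1.24 ,  0.308,  1.508,  0.   ,  1.328, -0.074]), 'dq': array([-0.002,  0.   , -0.004, -0.   , -0.   , -0.001]), 'joint_efforts': array([-1.0000e-03, -4.5853e+01, -2.5261e+01, -0.0000e+00,  6.0000e-03,
       -0.0000e+00]), 'ee_pos': array([0.146, 0.555, 0.255]), 'tool_rot': array([ 0.129,  0.992, -0.001, -0.   ]), 'ft_force': array([-0.441,  0.33 , -0.769]), 'ft_torque': array([ 0.047, -0.041,  0.004]), 'grasp_force': np.float64(0.0), 'gripper_width': np.float64(0.086)} 0.025
[[ 0.06   0.583 -0.81   1.37 ]
 [ 0.998 -0.021  0.059 -0.034]
 [ 0.018 -0.812 -0.583  0.628]
 [ 0.     0.     0.     1.   ]] [[534.   0. 321.]
 [  0. 534. 236.]
 [  0.   0.   1.]]
[[ 0.    -0.995  0.101  0.551]
 [-1.    -0.001 -0.006  0.05 ]
 [ 0.006 -0.101 -0.995  0.912]
 [ 0.     0.     0.     1.   ]] [[532.   0. 314.]
 [  0. 532. 230.]
 [  0.   0.   1.]]
```

View pics/s0.png

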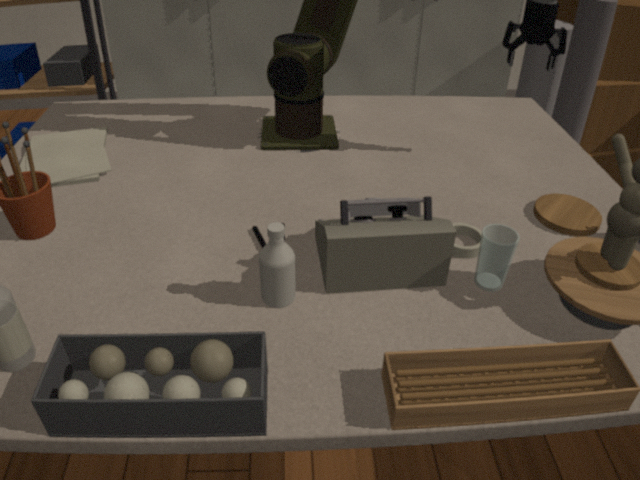

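View pics/t0.png

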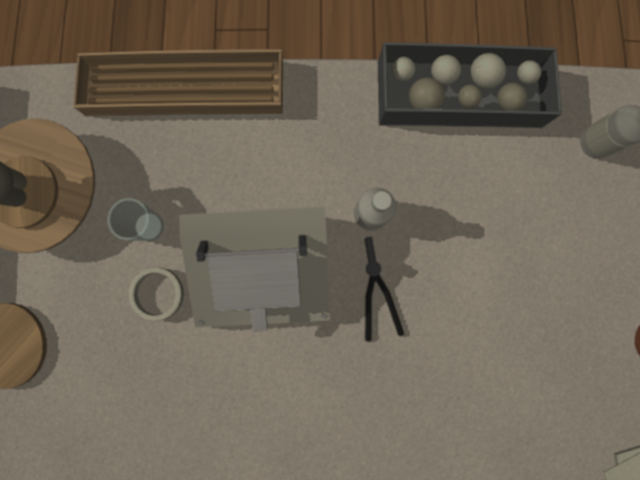

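The scene view shows the console from behind: deck back edge from about (322,236) to (451,234), with the cover hinge posts at (345,212) and (428,208). In the top view the deck's back corners are at (180,215) and (327,208), the front corners near (194,326) and (329,317), and the tab end near (260,330). The tumbler (130,220) and tape (156,294) are on its left, the glue (375,207) and pliers (375,290) on its right.

Run:
```python
from h import *
for f,(x0,y0,x1,y1),n in(('s0',(290,180,490,310),'s0c'),('t0',(160,190,360,340),'t0c')):
    im=cam(f)['img'][y0:y1,x0:x1];cv2.imwrite(f'pics/{n}.png',cv2.resize(np.clip(im[...,::-1]*1.6,0,255).astype('uint8'),None,fx=4,fy=4,interpolation=2))
a=cv2.imread('pics/s0c.png');b=cv2.imread('pics/t0c.png')
cv2.imwrite('pics/t0c.png',b)
print(a.shape,b.shape)
L=tri(('t0',(180,215)),('s0',(451,234)));Rr=tri(('t0',(327,208)),('s0',(320,236)))
print(L,Rr,'width',np.linalg.norm(L[0]-Rr[0]))
for uv in((180,215),(327,208)):print(onz('t0',uv,.12))
```

```text
(520, 800, 3) (600, 800, 3)
(array([0.65380116, 0.24468068, 0.11240857]), [np.float64(0.004421674102418677), np.float64(0.004421674102418681)]) (array([0.6640627 , 0.0213164 , 0.12045131]), [np.float64(0.0041378823796469075), np.float64(0.004137882379646875)]) width 0.22374446722085167
[0.65374101 0.24727064 0.12      ]
[0.66446751 0.0254272  0.12      ]
```

View pics/t0c.png

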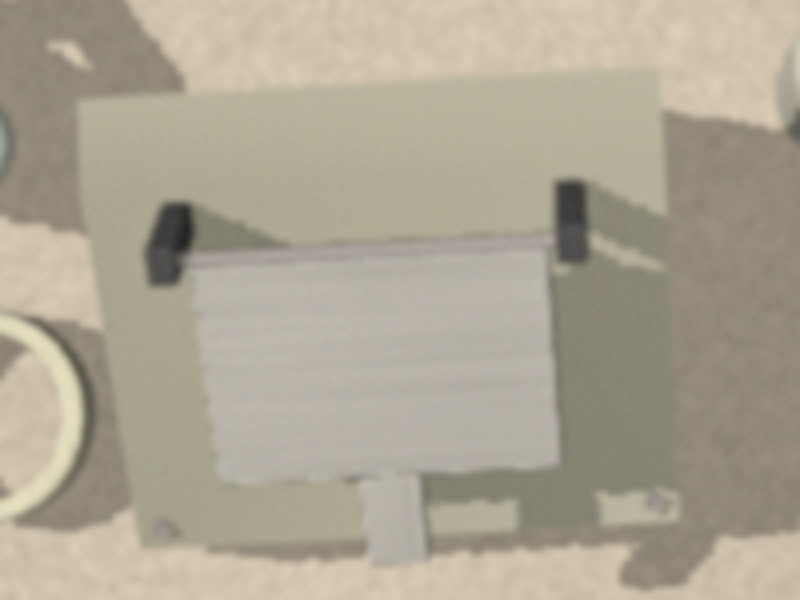

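The crop shows the shut cover. The tab runs from (363,478) to (400,565) in the crop, centred about (259,320) in the full picture. Deck corners are at (179.5,215), (325,207.5), (195,327) and (330,320).

```bash
cat >> h.py <<'E'
def console(c): # c = (x,y,yaw); returns world of console pt
    x,y,p=c;M=R.from_euler('z',p).as_matrix();return lambda q:M@np.array(q,float)+[x,y,0]
E
python3 - <<'E'
from h import *
P=[onz('t0',u,z) for u,z in(((179.5,215),.12),((325,207.5),.12),((195,327),.04),((330,320),.04))]
for p in P:print(p.round(4))
print('widths',np.linalg.norm(P[0]-P[1]),np.linalg.norm(P[2]-P[3]),'depth',np.linalg.norm((P[0]+P[1]-P[2]-P[3])[:2])/2)
yv=(P[0]-P[1])+(P[2]-P[3]);yaw=np.arctan2(-yv[0],yv[1]);m=np.mean(P,0)
c=(m[0],m[1],yaw);print('console',c)
W=console(c)
tab=W([-.0746,0,.0875]);print('tab pred',tab,'seen',onz('t0',(259,320),.0875));print('hinge',W([.025,0,.145]))
print('proj tab',proj('t0',tab),'scene back corners',proj('s0',[W([.0875,.11,.12]),W([.0875,-.11,.12])]))
o=arm.get_obs();r=R.from_quat(o['tool_rot']).as_matrix();print(r.round(3),'spin',np.degrees(yaw+np.pi/2-np.arctan2(r[1,1],r[0,1])))
print('delta tool to tab', r.T@(tab-o['ee_pos']))
E
```

```text
[0.6537 0.248  0.12  ]
[0.6652 0.0284 0.12  ]
[0.4801 0.2385 0.04  ]
[0.4923 0.0184 0.04  ]
widths 0.21990373872197125 0.22046720979556927 depth 0.1735664707043436
console (np.float64(0.5728360242944441), np.float64(0.1333451077041994), np.float64(0.05395688068488802))
tab pred [0.49834459 0.12932188 0.0875    ] seen [0.49534558 0.12923462 0.0875    ]
hinge [0.59779964 0.13469338 0.145     ]
proj tab [[258.95650358 318.03946193]] scene back corners [[456.26397703 230.1161808 ]
 [326.8448744  236.98979426]]
[[-0.967  0.255 -0.001]
 [ 0.255  0.967 -0.002]
 [ 0.    -0.002 -1.   ]] spin 17.85969905615623
delta tool to tab [-0.44894127 -0.32197953  0.16851972]
```

Run:
```python
from h import *
im=cam('s0')['img'];g=im[215:300,300:480]
print('col 380 rows', [int(x) for x in cam('s0')['img'][212:245,385].mean(1)])
print('row 260', [int(x) for x in im[255,310:335].mean(1)],[int(x) for x in im[255,438:460].mean(1)])
```

```text
col 380 rows [75, 71, 74, 87, 104, 86, 69, 63, 68, 79, 91, 94, 93, 95, 97, 100, 100, 101, 102, 103, 104, 101, 104, 90, 74, 67, 62, 64, 63, 64, 68, 65, 62]
row 260 [84, 77, 82, 79, 83, 79, 79, 77, 68, 51, 48, 45, 50, 47, 52, 43, 56, 59, 66, 65, 69, 61, 66, 60, 59] [64, 64, 60, 68, 64, 66, 66, 64, 64, 67, 67, 60, 61, 63, 62, 63, 72, 70, 71, 73, 72, 69]
```

```bash
python3 -m jog '[{"jaw":0,"spin":-6},{"jaw":0,"spin":-6},{"jaw":0,"spin":-5.9},{"jaw":0,"tx":-0.022,"ty":-0.03},{"jaw":0,"tx":-0.022,"ty":-0.03}]'
```

```text
invalid input
```

```bash
for i in 1; do python3 -m jog '[{"jaw":0,"tx":-0.022,"ty":-0.03},{"jaw":0,"tx":-0.022,"ty":-0.03},{"jaw":0,"tx":-0.022,"ty":-0.03},{"jaw":0,"tx":-0.022,"ty":-0.03},{"jaw":0,"tx":-0.022,"ty":-0.03}]'; done; python3 -m jog '[{"jaw":0,"tx":-0.022,"ty":-0.03},{"jaw":0,"tx":-0.022,"ty":-0.03},{"jaw":0,"tx":-0.022,"ty":-0.03},{"jaw":0,"tx":-0.022,"ty":-0.03},{"jaw":0,"tx":-0.022,"ty":-0.03}]'
python3 - <<'E'
from h import *
snap('wrist','w1');o=arm.get_obs();print(o['ee_pos'],o['time'],viewer.get_image('wrist')['T_tool_cam'].round(3))
r=R.from_quat(o['tool_rot']).as_matrix();print(r.round(3))
E
```

```text
[0.14646626 0.5555219  0.25561364] 0.15 [[ 0.    -0.944 -0.329  0.085]
 [ 1.    -0.     0.001 -0.   ]
 [-0.001 -0.329  0.944 -0.118]
 [ 0.     0.     0.     1.   ]]
[[-0.967  0.255 -0.   ]
 [ 0.255  0.967 -0.002]
 [ 0.    -0.002 -1.   ]]invalid input
invalid input
```

View pics/w1.png

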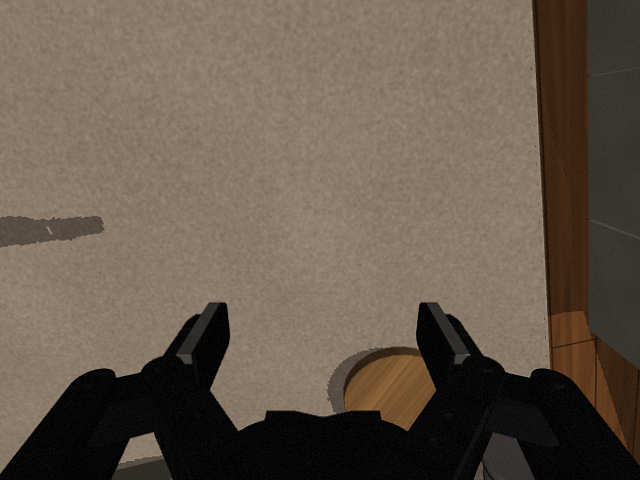

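The wrist picture is still at the start pose, because the call was refused: every key has to be given. It shows fingers at the bottom, and image down is tool -x.

```bash
python3 -m jog '[{"jaw":0,"tx":0,"ty":0,"tz":0,"spin":-6},{"jaw":0,"tx":0,"ty":0,"tz":0,"spin":-6},{"jaw":0,"tx":0,"ty":0,"tz":0,"spin":-5.9},{"jaw":0,"tx":-0.022,"ty":-0.03,"tz":0,"spin":0},{"jaw":0,"tx":-0.022,"ty":-0.03,"tz":0,"spin":0}]'; python3 -m jog '[{"jaw":0,"tx":-0.022,"ty":-0.03,"tz":0,"spin":0},{"jaw":0,"tx":-0.022,"ty":-0.03,"tz":0,"spin":0},{"jaw":0,"tx":-0.022,"ty":-0.03,"tz":0,"spin":0},{"jaw":0,"tx":-0.022,"ty":-0.03,"tz":0,"spin":0},{"jaw":0,"tx":-0.022,"ty":-0.03,"tz":0,"spin":0}]'; python3 -m jog '[{"jaw":0,"tx":-0.022,"ty":-0.03,"tz":0,"spin":0},{"jaw":0,"tx":-0.022,"ty":-0.03,"tz":0,"spin":0},{"jaw":0,"tx":-0.022,"ty":-0.03,"tz":0,"spin":0},{"jaw":0,"tx":-0.022,"ty":-0.03,"tz":0,"spin":0},{"jaw":0,"tx":0,"ty":-0.03,"tz":0,"spin":0}]'
python3 -m jog '[{"jaw":0,"tx":0,"ty":-0.03,"tz":0,"spin":0},{"jaw":0,"tx":0,"ty":-0.024,"tz":0,"spin":0},{"jaw":0,"tx":0,"ty":0,"tz":0,"spin":0},{"jaw":0,"tx":0,"ty":0,"tz":0,"spin":0},{"jaw":0,"tx":0,"ty":0,"tz":0,"spin":0}]'
python3 - <<'E'
from h import *
snap('wrist','w2');o=arm.get_obs();print(o['ee_pos'],o['time'])
r=R.from_quat(o['tool_rot']).as_matrix();print(r.round(3))
E
```

```text
time: 0.7
ee_pos: [0.1938, 0.4983, 0.2559]
tool_rot: [-0.029, 1.0, -0.0, -0.0]
ft_force: [0.6, 0.2, 0.3]
gripper_width: 0.0853
grasp_force: 0.0
time: 1.2
ee_pos: [0.3125, 0.3534, 0.2563]
tool_rot: [-0.027, 1.0, -0.0, 0.0]
ft_force: [1.3, 0.5, -0.7]
gripper_width: 0.0853
grasp_force: 0.0
time: 1.7
ee_pos: [0.4111, 0.2087, 0.2565]
tool_rot: [-0.027, 1.0, 0.0, 0.001]
ft_force: [0.2, 0.0, 0.2]
gripper_width: 0.0852
grasp_force: 0.0
time: 2.2
ee_pos: [0.4109, 0.1566, 0.2564]
tool_rot: [-0.027, 1.0, 0.0, 0.0]
ft_force: [-0.3, 0.4, -0.2]
gripper_width: 0.086
grasp_force: 0.0
[0.41090465 0.1566956  0.25634029] 2.25
[[-0.998 -0.056  0.   ]
 [-0.056  0.998  0.   ]
 [-0.     0.    -1.   ]]
```

View pics/w2.png

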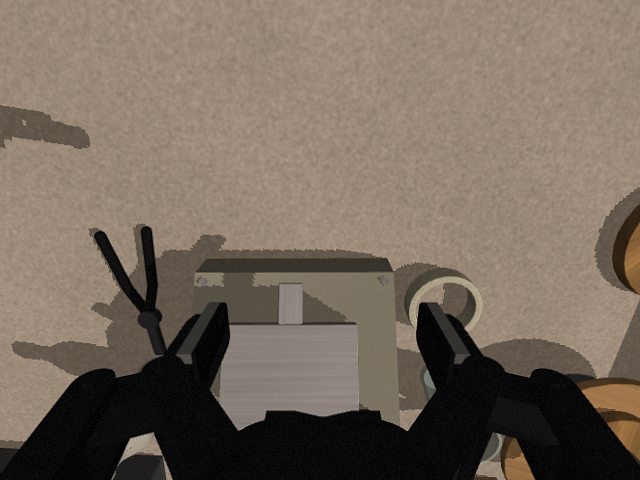

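The tab is at columns 279–302 and rows 283–324, centred at (290.5,304). The console's front top corners are at (195,271) and (392,271), and the cover's front edge is at row 324.

Run:
```python
from h import *
print('tab',tri(('w2',(290.5,304)),('t0',(259,320))), onz('w2',(290.5,304),.0875))
print('front corners',onz('w2',(195,271),.04),onz('w2',(392,271),.04))
print('tip mid, root mid', onz('w2',(290.5,283),.0775),onz('w2',(290.5,324),.0975),'top same',onz('t0',(260,331),.0775),onz('t0',(258,309),.0975))
print('tab width',np.linalg.norm(onz('w2',(279,300),.0875)-onz('w2',(302.5,300),.0875)))
print('corner L',tri(('w2',(392,271)),('t0',(195,327))),'R',tri(('w2',(195,271)),('t0',(330,320))))
```

```text
tab (array([0.49567945, 0.12945607, 0.09052989]), [np.float64(0.0005286674028883936), np.float64(0.0005286674028884032)]) [0.4976541  0.12973186 0.0875    ]
front corners [0.49038748 0.01966826 0.04      ] [0.47844837 0.23715163 0.04      ]
tip mid, root mid [0.47984293 0.1284197  0.0775    ] [0.51381941 0.131004   0.0975    ] top same [0.47766098 0.12853424 0.0775    ] [0.51264966 0.12990812 0.0975    ]
tab width 0.023001113505543513
corner L (array([0.47986168, 0.23855971, 0.03694609]), [np.float64(0.0006081734906218853), np.float64(0.0006081734906217434)]) R (array([0.49209843, 0.01827971, 0.0365153 ]), [np.float64(1.3712194495251437e-05), np.float64(1.3712194495250816e-05)])
```

```bash
python3 -m jog '[{"jaw":0,"tx":-0.027,"ty":-0.011,"tz":0.02,"spin":0},{"jaw":0,"tx":-0.027,"ty":-0.011,"tz":0.02,"spin":0},{"jaw":0,"tx":-0.027,"ty":-0.01,"tz":0.02,"spin":0},{"jaw":0,"tx":0,"ty":0,"tz":0.03,"spin":0},{"jaw":0,"tx":0,"ty":0,"tz":0.02,"spin":0}]'; python3 -m jog '[{"jaw":0,"tx":0,"ty":0,"tz":0.03,"spin":0},{"jaw":0.3,"tx":0,"ty":0,"tz":0.022,"spin":0},{"jaw":0.3,"tx":0,"ty":0,"tz":0,"spin":0},{"jaw":0.4,"tx":0,"ty":0,"tz":0,"spin":0},{"jaw":0.4,"tx":0,"ty":0,"tz":0,"spin":0}]'
python3 - <<'E'
from h import *
snap('wrist','w3');o=arm.get_obs();print(o['ee_pos'],o['time'],o['gripper_width'])
E
```

```text
time: 2.75
ee_pos: [0.4939, 0.1291, 0.1444]
tool_rot: [-0.028, 1.0, 0.0, -0.001]
ft_force: [-0.3, -0.1, -0.3]
gripper_width: 0.0857
grasp_force: 0.0
time: 3.25
ee_pos: [0.4946, 0.129, 0.0954]
tool_rot: [-0.028, 1.0, 0.0, 0.001]
ft_force: [0.5, 0.4, -0.2]
gripper_width: 0.0511
grasp_force: 0.0
[0.49465709 0.12889036 0.0956275 ] 3.3 0.05136808637771416
```

View pics/w3.png

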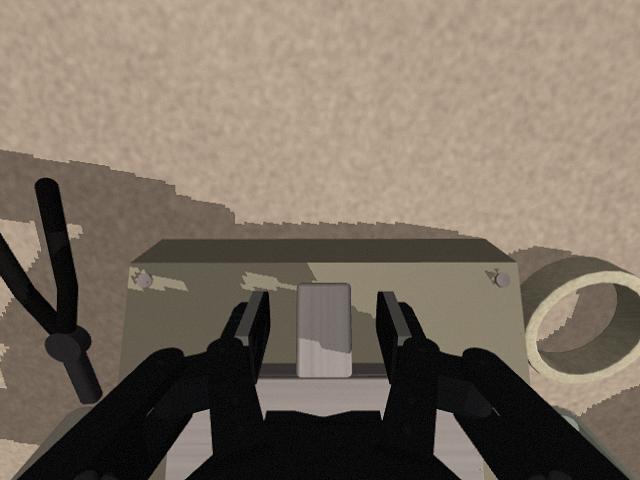

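The tab (columns 297–352) sits centred between the pads (268 and 378) and they straddle it clear of the panel, so I close.

```bash
python3 -m jog '[{"jaw":1,"tx":0,"ty":0,"tz":0,"spin":0},{"jaw":1,"tx":0,"ty":0,"tz":0,"spin":0},{"jaw":1,"tx":0,"ty":0,"tz":0,"spin":0},{"jaw":1,"tx":0,"ty":0,"tz":0,"spin":0},{"jaw":1,"tx":0,"ty":0,"tz":0,"spin":0}]'
python3 - <<'E'
import numpy as np
# arc rows in tool axes: tx=-d(cx), tz=-dz ; radius 0.117
r=.117; th=np.arange(0,2.401,.1); a=np.radians(210)-th
x=.025+r*np.cos(a);z=.145+r*np.sin(a)
for t,dx,dz in zip(th[1:],-np.diff(x),-np.diff(z)):print(round(t,2),round(dx,4),round(dz,4))
E
```

```text
time: 3.8
ee_pos: [0.4941, 0.1292, 0.0956]
tool_rot: [-0.027, 1.0, 0.001, 0.001]
ft_force: [-1.5, 4.1, 6.3]
gripper_width: 0.0228
grasp_force: 58.6
0.1 0.0053 -0.0104
0.2 0.0043 -0.0109
0.3 0.0032 -0.0113
0.4 0.002 -0.0115
0.5 0.0009 -0.0117
0.6 -0.0003 -0.0117
0.7 -0.0015 -0.0116
0.8 -0.0026 -0.0114
0.9 -0.0037 -0.0111
1.0 -0.0048 -0.0106
1.1 -0.0059 -0.0101
1.2 -0.0069 -0.0095
1.3 -0.0078 -0.0087
1.4 -0.0086 -0.0079
1.5 -0.0093 -0.007
1.6 -0.01 -0.0061
1.7 -0.0106 -0.005
1.8 -0.011 -0.0039
1.9 -0.0113 -0.0028
2.0 -0.0116 -0.0017
2.1 -0.0117 -0.0005
2.2 -0.0117 0.0006
2.3 -0.0116 0.0018
2.4 -0.0113 0.003
```

```bash
python3 -m jog '[{"jaw":1,"tx":0.0053,"ty":0,"tz":-0.0104,"spin":0},{"jaw":1,"tx":0.0043,"ty":0,"tz":-0.0109,"spin":0},{"jaw":1,"tx":0.0032,"ty":0,"tz":-0.0113,"spin":0},{"jaw":1,"tx":0.002,"ty":0,"tz":-0.0115,"spin":0},{"jaw":1,"tx":0.0009,"ty":0,"tz":-0.0117,"spin":0}]'
```

```text
time: 4.3
ee_pos: [0.4793, 0.1284, 0.1512]
tool_rot: [-0.027, 1.0, 0.001, 0.002]
ft_force: [5.2, 4.6, -3.7]
gripper_width: 0.0224
grasp_force: 58.9
```

Forces are low, so I continue.

```bash
python3 -m jog '[{"jaw":1,"tx":-0.0003,"ty":0,"tz":-0.0117,"spin":0},{"jaw":1,"tx":-0.0015,"ty":0,"tz":-0.0116,"spin":0},{"jaw":1,"tx":-0.0026,"ty":0,"tz":-0.0114,"spin":0},{"jaw":1,"tx":-0.0037,"ty":0,"tz":-0.0111,"spin":0},{"jaw":1,"tx":-0.0048,"ty":0,"tz":-0.0106,"spin":0}]'; python3 -m jog '[{"jaw":1,"tx":-0.0059,"ty":0,"tz":-0.0101,"spin":0},{"jaw":1,"tx":-0.0069,"ty":0,"tz":-0.0095,"spin":0},{"jaw":1,"tx":-0.0078,"ty":0,"tz":-0.0087,"spin":0},{"jaw":1,"tx":-0.0086,"ty":0,"tz":-0.0079,"spin":0},{"jaw":1,"tx":-0.0093,"ty":0,"tz":-0.007,"spin":0}]'
```

```text
time: 4.8
ee_pos: [0.4918, 0.1291, 0.2071]
tool_rot: [-0.027, 1.0, 0.001, 0.001]
ft_force: [5.3, 5.2, -8.4]
gripper_width: 0.0225
grasp_force: 59.2
time: 5.3
ee_pos: [0.5278, 0.1311, 0.2489]
tool_rot: [-0.027, 1.0, 0.001, -0.002]
ft_force: [1.4, 5.0, -9.3]
gripper_width: 0.0221
grasp_force: 59.3
```

```bash
python3 -m jog '[{"jaw":1,"tx":-0.01,"ty":0,"tz":-0.0061,"spin":0},{"jaw":1,"tx":-0.0106,"ty":0,"tz":-0.005,"spin":0},{"jaw":1,"tx":-0.011,"ty":0,"tz":-0.0039,"spin":0},{"jaw":1,"tx":-0.0113,"ty":0,"tz":-0.0028,"spin":0},{"jaw":1,"tx":-0.0116,"ty":0,"tz":-0.0017,"spin":0}]'; python3 -m jog '[{"jaw":1,"tx":-0.0117,"ty":0,"tz":-0.0005,"spin":0},{"jaw":1,"tx":-0.0117,"ty":0,"tz":0.0006,"spin":0},{"jaw":1,"tx":-0.0116,"ty":0,"tz":0.0018,"spin":0},{"jaw":1,"tx":-0.0113,"ty":0,"tz":0.003,"spin":0},{"jaw":1,"tx":0,"ty":0,"tz":0,"spin":0}]'
```

```text
time: 5.8
ee_pos: [0.5813, 0.1342, 0.2689]
tool_rot: [-0.027, 1.0, 0.001, -0.003]
ft_force: [-3.3, 4.8, -0.9]
gripper_width: 0.0218
grasp_force: 58.7
time: 6.3
ee_pos: [0.6313, 0.1352, 0.2639]
tool_rot: [-0.027, 1.0, -0.0, 0.0]
ft_force: [-0.5, -0.5, -0.2]
gripper_width: -0.0001
grasp_force: 0.0
```

Run:
```python
from h import *
a=snap('scene','s4');b=snap('top','t4')
cv2.imwrite('pics/c4.png',np.hstack([cv2.resize(a[60:310,270:520],(400,400)),cv2.resize(b[150:350,150:350],(400,400))])[...,::-1])
```

```text
(no output)
```

View pics/c4.png

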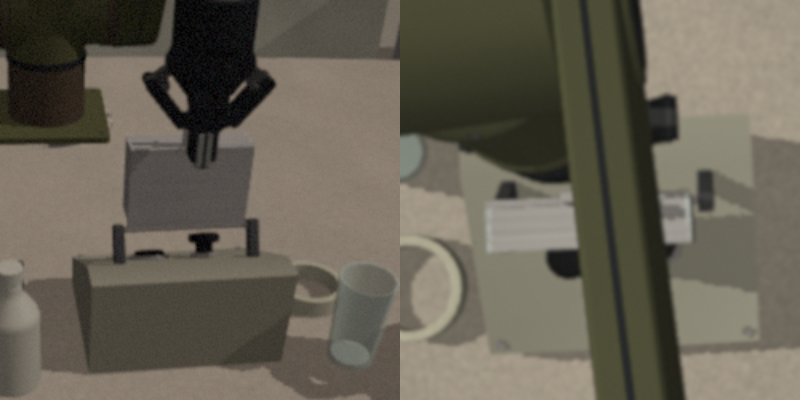

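The fingers slipped off the tab at the end and are now shut, standing behind the plate. The cover is near upright. In the scene view its plate edge corners are about (350,154) and (426,154), and in the top view about (193,250) and (295,246). STOP (the mushroom) shows at crop (203,240) beside the taller of the button shapes. I'll measure the lean.

Run:
```python
from h import *
print(tri(('s4',(426,154)),('t4',(193,250))),tri(('s4',(350,154)),('t4',(295,246.5))))
W=console((.571,.1333,.054))
for th in(1.6,1.8,2.0,2.1,2.2,2.3,2.45):
    a=np.radians(210)-th;u=np.array([np.cos(a),0,np.sin(a)]);n=np.array([np.sin(a),0,-np.cos(a)]) # n = underside? check
    n=-n if n[0]>0 else n
    q=[np.array([.025,s,.145])+.095*u+d*n for s in(.065,-.065) for d in(0,.028)]
    print(th,proj('t4',[W(x) for x in q]).round(0).tolist(),proj('s4',[W(x) for x in q]).round(0).tolist())
print(arm.get_obs()['ft_force'])
```

```text
(array([0.59322674, 0.19790647, 0.23231616]), [np.float64(0.003180548369845238), np.float64(0.0031805483698453185)]) (array([0.59823879, 0.06877853, 0.23531058]), [np.float64(0.0010527192054762568), np.float64(0.0010527192054762215)])
1.6 [[196.0, 286.0], [199.0, 305.0], [297.0, 281.0], [298.0, 300.0]] [[421.0, 144.0], [417.0, 144.0], [347.0, 146.0], [344.0, 146.0]]
1.8 [[194.0, 272.0], [196.0, 293.0], [296.0, 267.0], [297.0, 288.0]] [[424.0, 144.0], [420.0, 142.0], [349.0, 146.0], [346.0, 144.0]]
2.0 [[193.0, 258.0], [194.0, 280.0], [295.0, 252.0], [296.0, 275.0]] [[428.0, 147.0], [423.0, 141.0], [351.0, 149.0], [348.0, 143.0]]
2.1 [[193.0, 250.0], [194.0, 272.0], [295.0, 245.0], [296.0, 267.0]] [[429.0, 149.0], [425.0, 142.0], [352.0, 152.0], [349.0, 144.0]]
2.2 [[193.0, 243.0], [193.0, 265.0], [295.0, 238.0], [296.0, 259.0]] [[431.0, 152.0], [427.0, 143.0], [352.0, 155.0], [350.0, 145.0]]
2.3 [[193.0, 236.0], [192.0, 257.0], [294.0, 230.0], [295.0, 252.0]] [[433.0, 156.0], [428.0, 145.0], [353.0, 158.0], [351.0, 147.0]]
2.45 [[193.0, 225.0], [192.0, 245.0], [294.0, 220.0], [295.0, 240.0]] [[435.0, 162.0], [431.0, 149.0], [355.0, 165.0], [352.0, 152.0]]
[-0.3089643  -0.42696991 -0.26946565]
```

Run:
```python
from h import *
for i in range(3): b=snap('top',f't5{i}')
a=snap('scene','s5')
d0=np.abs(b.astype(int)-cam('t4')['img']).mean();d1=np.abs(b.astype(int)-cam('t51')['img']).mean();print(d0,d1,arm.get_obs()['time'],arm.get_obs()['ft_force'])
# lightness profile across plate at column 205 (left part) in top
for f in('t4','t52'):print(cam(f)['img'][240:290,215].mean(1).astype(int).tolist())
```

```text
1.0266178385416667 0.6193467881944444 6.6 [ 0.44858546 -0.17689065  0.1357166 ]
[95, 117, 125, 117, 105, 97, 94, 95, 109, 132, 145, 145, 143, 146, 150, 153, 154, 152, 149, 150, 151, 152, 153, 153, 149, 148, 149, 153, 157, 155, 153, 153, 153, 153, 147, 136, 127, 123, 124, 123, 123, 123, 124, 124, 123, 124, 123, 123, 123, 122]
[60, 94, 115, 117, 106, 97, 95, 94, 94, 100, 117, 137, 145, 142, 139, 145, 151, 154, 153, 150, 149, 151, 151, 153, 152, 151, 148, 149, 153, 156, 156, 153, 152, 154, 154, 149, 140, 128, 123, 124, 124, 124, 124, 124, 125, 123, 124, 123, 123, 123]
```

The cover is falling forward very slowly, so I go over it quickly to its front side and check before pushing.

```bash
python3 -m jog '[{"jaw":1,"tx":0,"ty":0,"tz":-0.05,"spin":0},{"jaw":1,"tx":0.04,"ty":0,"tz":-0.004,"spin":0},{"jaw":1,"tx":0.05,"ty":0,"tz":0,"spin":0},{"jaw":1,"tx":0.05,"ty":0,"tz":0,"spin":0},{"jaw":1,"tx":0,"ty":0,"tz":0.03,"spin":0}]'
python3 - <<'E'
from h import *
a=snap('scene','s6');b=snap('top','t6')
for f in('t52','t6'):print(cam(f)['img'][240:330,215].mean(1).astype(int).tolist())
for f in('s5','s6'):print(cam(f)['img'][130:180,360].mean(1).astype(int).tolist())
E
```

```text
time: 7.1
ee_pos: [0.4856, 0.1281, 0.2925]
tool_rot: [-0.028, 1.0, 0.001, 0.003]
ft_force: [1.5, 0.2, -0.7]
gripper_width: -0.0
grasp_force: 0.0
[60, 94, 115, 117, 106, 97, 95, 94, 94, 100, 117, 137, 145, 142, 139, 145, 151, 154, 153, 150, 149, 151, 151, 153, 152, 151, 148, 149, 153, 156, 156, 153, 152, 154, 154, 149, 140, 128, 123, 124, 124, 124, 124, 124, 125, 123, 124, 123, 123, 123, 123, 123, 123, 122, 123, 123, 123, 123, 122, 123, 122, 122, 123, 122, 122, 122, 122, 122, 122, 122, 121, 121, 122, 122, 122, 121, 122, 122, 122, 122, 122, 122, 122, 122, 122, 121, 114, 114, 131, 147]
[113, 113, 112, 106, 95, 87, 86, 85, 86, 86, 86, 85, 86, 87, 88, 88, 88, 88, 90, 89, 89, 89, 89, 89, 88, 89, 89, 89, 88, 88, 87, 87, 86, 87, 100, 120, 126, 123, 117, 122, 130, 131, 129, 128, 128, 129, 130, 130, 129, 127, 125, 129, 132, 133, 131, 129, 130, 129, 123, 114, 110, 110, 111, 110, 110, 110, 109, 110, 110, 109, 110, 109, 110, 109, 102, 81, 54, 44, 45, 40, 37, 37, 36, 36, 33, 32, 32, 32, 32, 31]
[122, 122, 124, 125, 125, 125, 126, 126, 126, 122, 125, 123, 125, 124, 125, 120, 122, 115, 93, 87, 99, 101, 85, 71, 64, 63, 71, 76, 77, 79, 79, 78, 79, 83, 78, 80, 78, 78, 81, 77, 81, 75, 81, 80, 79, 76, 82, 81, 79, 81]
[120, 122, 122, 119, 122, 118, 122, 120, 119, 123, 123, 123, 122, 119, 118, 91, 83, 101, 98, 90, 86, 89, 91, 90, 88, 90, 91, 89, 91, 87, 90, 87, 91, 89, 86, 89, 94, 87, 89, 90, 91, 89, 90, 88, 91, 90, 91, 91, 88, 89]
```

The cover is near 1.8 rad and falling toward the finger. I catch it on the tab and push it back.

```bash
python3 -m jog '[{"jaw":1,"tx":-0.03,"ty":0,"tz":0.022,"spin":0},{"jaw":1,"tx":-0.04,"ty":0,"tz":0,"spin":0},{"jaw":1,"tx":-0.02,"ty":0,"tz":0,"spin":0},{"jaw":1,"tx":-0.015,"ty":0,"tz":0,"spin":0},{"jaw":1,"tx":-0.01,"ty":0,"tz":0,"spin":0}]'
python3 - <<'E'
from h import *
a=snap('scene','s7');b=snap('top','t7')
cv2.imwrite('pics/c7.png',np.hstack([cv2.resize(a[60:310,270:520],(400,400)),cv2.resize(b[150:350,150:350],(400,400))])[...,::-1])
E
```

```text
time: 7.7
ee_pos: [0.6083, 0.1345, 0.2677]
tool_rot: [-0.027, 1.0, 0.0, 0.002]
ft_force: [0.8, 0.6, 2.8]
gripper_width: 0.0001
grasp_force: 1.4
```

View pics/c7.png

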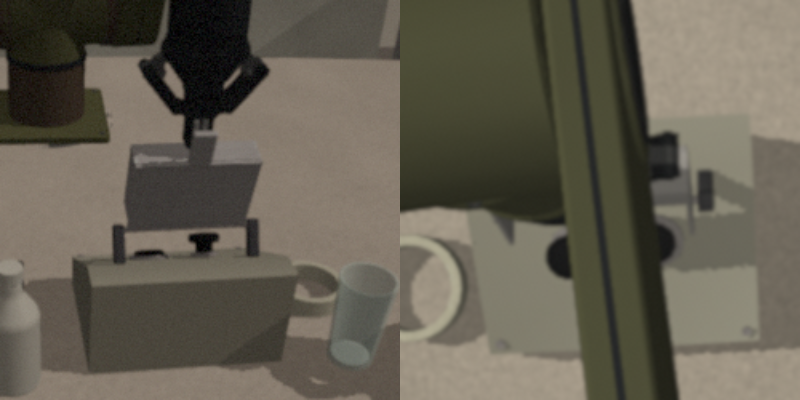

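The cover now leans back past vertical, with the tab behind the finger. The black mushroom stands at crop (203,240) on the +y side, and the low one at (150,255). In the top view the right-hand one, at (668,243), has a light ring round it. I nudge the cover a little further, then back away.

```bash
python3 -m jog '[{"jaw":1,"tx":-0.004,"ty":0,"tz":0,"spin":0},{"jaw":1,"tx":-0.003,"ty":0,"tz":0,"spin":0},{"jaw":1,"tx":0,"ty":0,"tz":0,"spin":0},{"jaw":1,"tx":0.01,"ty":0,"tz":0,"spin":0},{"jaw":1,"tx":0.03,"ty":0,"tz":0,"spin":0}]'; python3 -m jog '[{"jaw":0,"tx":0.04,"ty":0,"tz":0,"spin":0},{"jaw":0,"tx":0.05,"ty":0,"tz":0,"spin":0},{"jaw":0,"tx":0.05,"ty":0,"tz":0,"spin":0},{"jaw":0,"tx":0.03,"ty":0,"tz":0,"spin":0},{"jaw":0,"tx":0,"ty":0,"tz":0,"spin":0}]'
python3 - <<'E'
from h import *
w=snap('wrist','w8');b=snap('top','t8')
cv2.imwrite('pics/c8.png',np.hstack([cv2.resize(w,None,fx=.75,fy=.75),cv2.resize(b[150:350,170:340],(306,360))])[...,::-1])
print(arm.get_obs()['ee_pos'])
E
```

```text
time: 8.3
ee_pos: [0.5741, 0.1327, 0.2667]
tool_rot: [-0.027, 1.0, 0.0, 0.002]
ft_force: [-0.5, -0.0, 1.0]
gripper_width: 0.0
grasp_force: 0.0
time: 8.8
ee_pos: [0.3958, 0.1226, 0.2654]
tool_rot: [-0.028, 1.0, -0.0, -0.003]
ft_force: [0.6, -0.1, -0.2]
gripper_width: 0.0724
grasp_force: 0.0
[0.40136049 0.12326456 0.26640232]
```

View pics/c8.png

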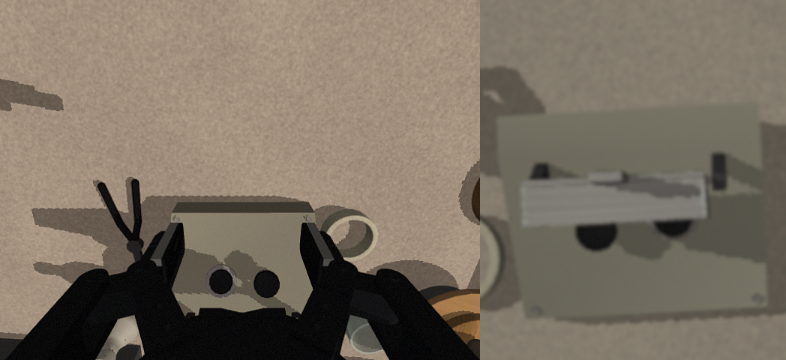

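The wrist view shows START, with its steel ring, at (221,281) in the crop, which is image-left and so −y, place_right. STOP is at (266,284), with no ring. The top view suggests the cover may be near 2.1 rad again, so I check whether it is moving.

Run:
```python
from h import *
for i in range(2):snap('top',f't9{i}')
def edge(f):
    out=[]
    for col in(210,225,270,282):
        p=cam(f)['img'][205:300,col].mean(1);g=np.diff(p);out.append((col,[(205+int(k),int(g[k])) for k in np.argsort(-abs(g))[:4]]))
    return out
for f in('t4','t8','t91'):print(f,edge(f))
```

```text
t4 [(210, [(237, 34), (238, 23), (249, 20), (236, 19)]), (225, [(274, -45), (241, 40), (240, 37), (275, -35)]), (270, [(216, 3), (238, 2), (228, -2), (222, 2)]), (282, [(220, 38), (221, 29), (271, -28), (219, 26)])]
t8 [(210, [(249, 16), (248, 15), (240, -9), (241, -9)]), (225, [(274, -37), (275, -31), (273, -23), (285, 20)]), (270, [(272, -39), (271, -30), (273, -24), (278, 21)]), (282, [(271, -35), (272, -29), (270, -24), (279, 18)])]
t91 [(210, [(249, 20), (248, 10), (250, 10), (240, -9)]), (225, [(275, -37), (274, -31), (276, -26), (284, 22)]), (270, [(273, -34), (272, -31), (274, -20), (278, 20)]), (282, [(272, -39), (271, -28), (273, -26), (279, 19)])]
```

It is falling slowly forward again, so I assume it rebounded from the end stop. I catch it with the open fingers on the front-skirt lip and push slowly. Then I hold it at the stop until it settles.

```bash
python3 -m jog '[{"jaw":0,"tx":-0.045,"ty":0,"tz":0.025,"spin":0},{"jaw":0,"tx":-0.045,"ty":0,"tz":0.025,"spin":0},{"jaw":0,"tx":-0.03,"ty":0,"tz":0,"spin":0},{"jaw":0,"tx":-0.02,"ty":0,"tz":0,"spin":0},{"jaw":0,"tx":-0.012,"ty":0,"tz":0,"spin":0}]'; python3 -m jog '[{"jaw":0,"tx":-0.008,"ty":0,"tz":0,"spin":0},{"jaw":0,"tx":-0.008,"ty":0,"tz":0,"spin":0},{"jaw":0,"tx":-0.007,"ty":0,"tz":0,"spin":0},{"jaw":0,"tx":-0.006,"ty":0,"tz":0,"spin":0},{"jaw":0,"tx":-0.005,"ty":0,"tz":0,"spin":0}]'
python3 - <<'E'
from h import *
a=snap('scene','s10');b=snap('top','t10')
cv2.imwrite('pics/c10.png',np.hstack([cv2.resize(a[60:310,270:520],(400,400)),cv2.resize(b[150:350,150:350],(400,400))])[...,::-1])
E
```

```text
time: 9.5
ee_pos: [0.5544, 0.1314, 0.2165]
tool_rot: [-0.027, 1.0, -0.0, -0.0]
ft_force: [-0.5, -0.7, 0.7]
gripper_width: 0.0853
grasp_force: 0.2
time: 10.0
ee_pos: [0.5855, 0.1334, 0.2181]
tool_rot: [-0.027, 1.0, 0.0, 0.0]
ft_force: [-0.3, 0.9, 0.1]
gripper_width: 0.0856
grasp_force: 0.0
```

View pics/c10.png

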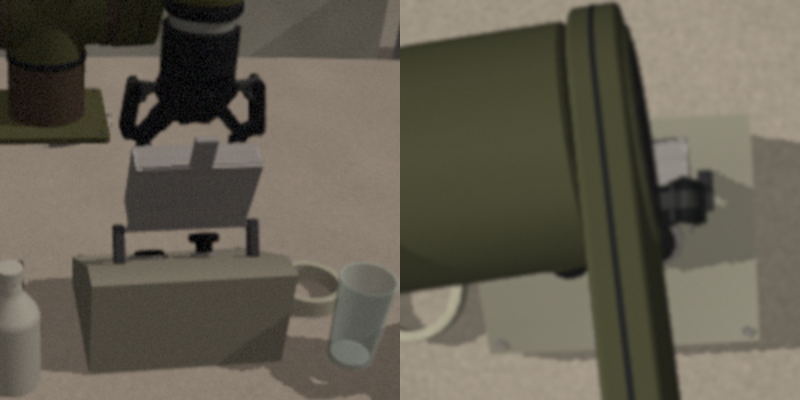

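The cover leans back (about 2.4 rad) with the fingers at its lip. I hold, then measure whether it stays.

```bash
python3 -m jog '[{"jaw":0,"tx":-0.002,"ty":0,"tz":0,"spin":0},{"jaw":0,"tx":0,"ty":0,"tz":0,"spin":0},{"jaw":0,"tx":0,"ty":0,"tz":0,"spin":0},{"jaw":0,"tx":0,"ty":0,"tz":0,"spin":0},{"jaw":0,"tx":0.003,"ty":0,"tz":0,"spin":0}]'
cat >> h.py <<'E'
def cover(f): # strongest rows along column 365 of the scene view, lip and plate edge
    p=cam(f)['img'][135:175,362:372].mean((1,2));g=np.diff(p);return [(135+int(k),int(g[k])) for k in sorted(np.argsort(-abs(g))[:6])]
E
python3 - <<'E'
from h import *
snap('scene','s11')
for f in('s4','s6','s7','s10','s11'):print(f,cover(f))
E
```

```text
time: 10.6
ee_pos: [0.5844, 0.1333, 0.2177]
tool_rot: [-0.027, 1.0, 0.0, 0.0]
ft_force: [0.6, 0.1, -0.5]
gripper_width: 0.0854
grasp_force: 0.0
s4 [(147, -10), (148, -20), (150, 9), (151, 9), (152, -7), (153, -19)]
s6 [(143, -3), (144, -17), (145, -11), (146, 10), (147, -7), (148, -4)]
s7 [(148, -14), (149, -20), (157, 24), (160, -22), (161, -15), (163, -13)]
s10 [(142, 16), (143, 11), (145, 15), (163, -22), (164, -14), (166, -11)]
s11 [(140, 14), (141, 13), (142, 12), (145, 14), (164, -22), (165, -14)]
```

```bash
python3 -m jog '[{"jaw":0,"tx":0.004,"ty":0,"tz":0,"spin":0},{"jaw":0,"tx":0.005,"ty":0,"tz":0,"spin":0},{"jaw":0,"tx":0.01,"ty":0,"tz":0,"spin":0},{"jaw":0,"tx":0.015,"ty":0,"tz":0,"spin":0},{"jaw":0,"tx":0.02,"ty":0,"tz":0,"spin":0}]'
python3 - <<'E'
from h import *
snap('scene','s12');snap('scene','s13')
for f in('s11','s12','s13'):print(f,cover(f))
E
```

```text
time: 11.15
ee_pos: [0.5297, 0.1302, 0.2177]
tool_rot: [-0.027, 1.0, 0.0, 0.0]
ft_force: [0.4, -0.3, 0.8]
gripper_width: 0.0854
grasp_force: 0.0
s11 [(140, 14), (141, 13), (142, 12), (145, 14), (164, -22), (165, -14)]
s12 [(158, -2), (163, -6), (164, -23), (165, -15), (166, -10), (167, -11)]
s13 [(163, -6), (164, -22), (165, -14), (166, -10), (167, -11), (168, -3)]
```

The cover stays open on its own at about 2.45 rad. Next I locate START from the wrist picture and work out the press.

Run:
```python
from h import *
im=cam('w8')['img'];sub=im[340:410,250:400].max(2);m=(sub<32).astype('uint8')
n,l,s,c=cv2.connectedComponentsWithStats(m)
yaw=.054;Mt=R.from_euler('z',yaw).as_matrix();org=np.array([.571,.1333,0])
for k in range(1,n):
    if 300<s[k,4]<1800:
        uv=c[k]+[250,340];print('blob',uv,s[k])
        for h in(.010,.026):
            o,v=ray('w8',uv);nn=Mt@[-.5,0,.866];p0=Mt@[0,0,.089]+org+nn*h
            X=o+v*((p0-o)@nn)/(v@nn);print(h,X.round(4),'console',(Mt.T@(X-org)).round(4))
o=arm.get_obs();print(o['joint_pos'].round(2),o['ee_pos'])
print('nominal START',(Mt@[-.005,-.032,.0977]+org).round(4))
```

```text
blob [294.27833753 375.31108312] [ 29  19  31  33 794]
0.01 [0.567  0.1017 0.0972] console [-0.0057 -0.0313  0.0972]
0.026 [0.5561 0.1024 0.1094] console [-0.0166 -0.03    0.1094]
blob [355.03790984 378.2920082 ] [ 88  20  35  37 976]
0.01 [0.566  0.1664 0.0987] console [-0.0032  0.0333  0.0987]
0.026 [0.5551 0.1643 0.1108] console [-0.0142  0.0319  0.1108]
[ 0.16  0.3   1.63  0.    1.22 -1.46] [0.52669836 0.13006379 0.21755133]
nominal START [0.5677 0.1011 0.0977]
```

START is confirmed at place_right: console (-0.006,-0.031), measured height 0.097 against 0.0977 nominal. STOP at the other place also fits its own height. I back off and turn 90° so the rear finger can press while the gripper body stays in front of the cover.

```bash
python3 -m jog '[{"jaw":0,"tx":0.02,"ty":0,"tz":0,"spin":0},{"jaw":0,"tx":0.02,"ty":0,"tz":0,"spin":0},{"jaw":0,"tx":0,"ty":0,"tz":0,"spin":8.2},{"jaw":0,"tx":0,"ty":0,"tz":0,"spin":8.2},{"jaw":0,"tx":0,"ty":0,"tz":0,"spin":8.2}]' >/dev/null; python3 -m jog '[{"jaw":0,"tx":0,"ty":0,"tz":0,"spin":8.2},{"jaw":0,"tx":0,"ty":0,"tz":0,"spin":8.2},{"jaw":0,"tx":0,"ty":0,"tz":0,"spin":8.2},{"jaw":0,"tx":0,"ty":0,"tz":0,"spin":8.2},{"jaw":0,"tx":0,"ty":0,"tz":0,"spin":8.2}]' >/dev/null;  python3 -m jog '[{"jaw":0,"tx":0,"ty":0,"tz":0,"spin":8.2},{"jaw":0,"tx":0,"ty":0,"tz":0,"spin":8.2},{"jaw":0,"tx":0,"ty":0,"tz":0,"spin":8},{"jaw":0,"tx":0,"ty":0,"tz":0,"spin":0},{"jaw":0,"tx":0,"ty":0,"tz":0,"spin":0}]'
cat >> h.py <<'E'
def where():
    o=arm.get_obs();Mt=R.from_euler('z',.054).as_matrix();r=R.from_quat(o['tool_rot']).as_matrix()
    print('TCP console',(Mt.T@(o['ee_pos']-[.571,.1333,0])).round(4),'tool y in console',(Mt.T@r[:,1]).round(3),'F console',(Mt.T@o['ft_force']).round(1),o['time'])
E
python3 - <<'E'
from h import *
where();snap('scene','s14');print(cover('s14'))
E
```

```text
time: 12.75
ee_pos: [0.4907, 0.1282, 0.2179]
tool_rot: [0.686, 0.727, 0.0, 0.0]
ft_force: [-0.5, -0.0, -0.3]
gripper_width: 0.0853
grasp_force: 0.0
TCP console [-0.0804 -0.0008  0.2179] tool y in console [1.    0.004 0.001] F console [-0.5 -0.  -0.3] 12.75
[(163, -7), (164, -22), (165, -13), (166, -11), (167, -10), (168, -2)]
```

```bash
python3 -m jog '[{"jaw":0,"tx":-0.0157,"ty":0.0112,"tz":0,"spin":0},{"jaw":0,"tx":-0.015,"ty":0.0112,"tz":0,"spin":0},{"jaw":0,"tx":0,"ty":0,"tz":0.03,"spin":0},{"jaw":0,"tx":0,"ty":0,"tz":0.03,"spin":0},{"jaw":0,"tx":0,"ty":0,"tz":0.013,"spin":0}]'
python3 - <<'E'
from h import *
where();f='w15';im=snap('wrist',f);snap('scene','s15');print(cover('s15'))
print('START top centre pix',proj(f,R.from_euler('z',.054).as_matrix()@[-.005,-.0315,.0977]+np.array([.571,.1333,0])))
E
```

```text
time: 13.3
ee_pos: [0.5131, 0.0983, 0.1425]
tool_rot: [0.687, 0.727, -0.001, -0.001]
ft_force: [-0.4, -0.4, 0.0]
gripper_width: 0.0854
grasp_force: 0.0
TCP console [-0.0597 -0.0318  0.1425] tool y in console [ 1.     0.002 -0.004] F console [-0.4 -0.4  0. ] 13.3
[(145, 12), (150, 31), (151, 38), (164, -22), (165, -13), (166, -11)]
START top centre pix [[424.22786608 284.65587484]]
```

```bash
python3 -m jog '[{"jaw":0,"tx":0,"ty":0,"tz":0.004,"spin":0},{"jaw":0,"tx":0,"ty":0,"tz":0.004,"spin":0},{"jaw":0,"tx":0,"ty":0,"tz":0.004,"spin":0},{"jaw":0,"tx":0,"ty":0,"tz":0.003,"spin":0},{"jaw":0,"tx":0,"ty":0,"tz":0,"spin":0}]'; python3 -m jog '[{"jaw":0,"tx":0,"ty":0,"tz":0.002,"spin":0},{"jaw":0,"tx":0,"ty":0,"tz":0.002,"spin":0},{"jaw":0,"tx":0,"ty":0,"tz":0.002,"spin":0},{"jaw":0,"tx":0,"ty":0,"tz":0.002,"spin":0},{"jaw":0,"tx":0,"ty":0,"tz":0,"spin":0}]'
```

```text
time: 13.9
ee_pos: [0.5143, 0.0987, 0.1296]
tool_rot: [0.687, 0.726, -0.0, -0.0]
ft_force: [-1.1, -0.4, 0.1]
gripper_width: 0.0855
grasp_force: 0.0
time: 14.4
ee_pos: [0.5142, 0.0987, 0.1214]
tool_rot: [0.688, 0.726, -0.0, -0.0]
ft_force: [0.1, -0.7, -0.5]
gripper_width: 0.0857
grasp_force: 0.0
```

Next, small steps along the panel normal, watching the force.

```bash
python3 -m jog '[{"jaw":0,"tx":0,"ty":0,"tz":0.002,"spin":0},{"jaw":0,"tx":0,"ty":0,"tz":0.002,"spin":0},{"jaw":0,"tx":0,"ty":0,"tz":0.002,"spin":0},{"jaw":0,"tx":0,"ty":0,"tz":0,"spin":0},{"jaw":0,"tx":0,"ty":0,"tz":0,"spin":0}]'; python3 -m jog '[{"jaw":0,"tx":0,"ty":0.001,"tz":0.0017,"spin":0},{"jaw":0,"tx":0,"ty":0,"tz":0,"spin":0},{"jaw":0,"tx":0,"ty":0,"tz":0,"spin":0},{"jaw":0,"tx":0,"ty":0,"tz":0,"spin":0},{"jaw":0,"tx":0,"ty":0,"tz":0,"spin":0}]'
```

```text
time: 14.9
ee_pos: [0.5144, 0.0987, 0.1157]
tool_rot: [0.688, 0.726, -0.0, -0.0]
ft_force: [-0.8, -0.7, -0.4]
gripper_width: 0.0853
grasp_force: 0.0
time: 15.4
ee_pos: [0.5154, 0.0988, 0.1141]
tool_rot: [0.688, 0.726, 0.0, -0.0]
ft_force: [-0.1, -0.4, -0.1]
gripper_width: 0.0852
grasp_force: 0.0
```

```bash
python3 -m jog '[{"jaw":0,"tx":0,"ty":0.001,"tz":0.0017,"spin":0},{"jaw":0,"tx":0,"ty":0,"tz":0,"spin":0},{"jaw":0,"tx":0,"ty":0.001,"tz":0.0017,"spin":0},{"jaw":0,"tx":0,"ty":0,"tz":0,"spin":0},{"jaw":0,"tx":0,"ty":0,"tz":0,"spin":0}]'; python3 -m jog '[{"jaw":0,"tx":0,"ty":0.001,"tz":0.0017,"spin":0},{"jaw":0,"tx":0,"ty":0,"tz":0,"spin":0},{"jaw":0,"tx":0,"ty":0,"tz":0,"spin":0},{"jaw":0,"tx":0,"ty":0,"tz":0,"spin":0},{"jaw":0,"tx":0,"ty":0,"tz":0,"spin":0}]'
```

```text
time: 15.9
ee_pos: [0.5174, 0.0989, 0.1105]
tool_rot: [0.688, 0.726, -0.0, -0.0]
ft_force: [-0.3, 0.5, -0.1]
gripper_width: 0.0853
grasp_force: 0.0
time: 16.4
ee_pos: [0.5184, 0.0989, 0.109]
tool_rot: [0.688, 0.726, 0.0, 0.0]
ft_force: [-0.4, -0.0, 1.0]
gripper_width: 0.0851
grasp_force: 0.0
```

```bash
python3 -m jog '[{"jaw":0,"tx":0,"ty":0,"tz":0.002,"spin":0},{"jaw":0,"tx":0,"ty":0,"tz":0,"spin":0},{"jaw":0,"tx":0,"ty":0,"tz":0,"spin":0},{"jaw":0,"tx":0,"ty":0,"tz":0,"spin":0},{"jaw":0,"tx":0,"ty":0,"tz":0,"spin":0}]'; python3 -m jog '[{"jaw":0,"tx":0,"ty":0,"tz":0.002,"spin":0},{"jaw":0,"tx":0,"ty":0,"tz":0,"spin":0},{"jaw":0,"tx":0,"ty":0,"tz":0,"spin":0},{"jaw":0,"tx":0,"ty":0,"tz":0,"spin":0},{"jaw":0,"tx":0,"ty":0,"tz":0,"spin":0}]'
```

```text
time: 16.9
ee_pos: [0.5191, 0.099, 0.1073]
tool_rot: [0.688, 0.726, 0.001, 0.0]
ft_force: [0.4, 0.7, 4.8]
gripper_width: 0.0856
grasp_force: 1.9
time: 17.4
ee_pos: [0.5185, 0.0989, 0.105]
tool_rot: [0.688, 0.726, 0.0, 0.0]
ft_force: [0.3, 0.5, 4.3]
gripper_width: 0.0852
grasp_force: 1.8
```

Contact came at about TCP z 0.108, with a steady 4–5 N, which is the button's force. I continue along the normal.

```bash
python3 -m jog '[{"jaw":0,"tx":0,"ty":0.001,"tz":0.0017,"spin":0},{"jaw":0,"tx":0,"ty":0,"tz":0,"spin":0},{"jaw":0,"tx":0,"ty":0,"tz":0,"spin":0},{"jaw":0,"tx":0,"ty":0,"tz":0,"spin":0},{"jaw":0,"tx":0,"ty":0,"tz":0,"spin":0}]'; python3 -m jog '[{"jaw":0,"tx":0,"ty":0.0005,"tz":0.001,"spin":0},{"jaw":0,"tx":0,"ty":0,"tz":0,"spin":0},{"jaw":0,"tx":0,"ty":0,"tz":0,"spin":0},{"jaw":0,"tx":0,"ty":0,"tz":0,"spin":0},{"jaw":0,"tx":0,"ty":0,"tz":0,"spin":0}]'
```

```text
time: 17.9
ee_pos: [0.5195, 0.099, 0.1033]
tool_rot: [0.688, 0.726, 0.0, 0.0]
ft_force: [0.1, 0.1, 4.3]
gripper_width: 0.0851
grasp_force: 1.9
time: 18.4
ee_pos: [0.5196, 0.099, 0.103]
tool_rot: [0.688, 0.726, -0.0, -0.0]
ft_force: [-2.7, -0.4, 11.5]
gripper_width: 0.0852
grasp_force: 5.3
```

```bash
python3 -m jog '[{"jaw":0,"tx":0,"ty":0.0005,"tz":0.001,"spin":0},{"jaw":0,"tx":0,"ty":0,"tz":0,"spin":0},{"jaw":0,"tx":0,"ty":0,"tz":0,"spin":0},{"jaw":0,"tx":0,"ty":0,"tz":0,"spin":0},{"jaw":0,"tx":0,"ty":0,"tz":0,"spin":0}]'
```

```text
time: 18.9
ee_pos: [0.5197, 0.099, 0.1028]
tool_rot: [0.688, 0.726, -0.0, -0.0]
ft_force: [-5.5, -0.5, 18.3]
gripper_width: 0.0856
grasp_force: 9.3
```

The hard stop is reached, with force rising along the panel normal. One more small push to be sure, then I retreat up and forward and verify.

```bash
python3 -m jog '[{"jaw":0,"tx":0,"ty":0.0005,"tz":0.001,"spin":0},{"jaw":0,"tx":0,"ty":0,"tz":0,"spin":0},{"jaw":0,"tx":0,"ty":0,"tz":0,"spin":0},{"jaw":0,"tx":0,"ty":0,"tz":0,"spin":0},{"jaw":0,"tx":0,"ty":0,"tz":0,"spin":0}]'; python3 -m jog '[{"jaw":0,"tx":0,"ty":-0.003,"tz":-0.005,"spin":0},{"jaw":0,"tx":0,"ty":-0.005,"tz":-0.02,"spin":0},{"jaw":0,"tx":0,"ty":-0.03,"tz":-0.03,"spin":0},{"jaw":0,"tx":0,"ty":-0.04,"tz":-0.03,"spin":0},{"jaw":0,"tx":0,"ty":-0.04,"tz":-0.02,"spin":0}]';  python3 -m jog '[{"jaw":0,"tx":0.03,"ty":-0.02,"tz":0,"spin":0},{"jaw":0,"tx":0,"ty":0,"tz":0,"spin":0},{"jaw":0,"tx":0,"ty":0,"tz":0,"spin":0},{"jaw":0,"tx":0,"ty":0,"tz":0,"spin":0},{"jaw":0,"tx":0,"ty":0,"tz":0,"spin":0}]'
python3 - <<'E'
from h import *
where();snap('scene','s16');print(cover('s16'))
# bystanders unmoved + low button seen over the deck: compare with before the press
a=cam('s16')['img'].astype(int);b=cam('s12')['img'].astype(int);d=np.abs(a-b).max(2)
for n,(x0,y0,x1,y1) in dict(glue=(255,222,300,310),tumbler=(470,222,520,295),tape=(455,222,480,258),pliers=(245,220,262,250),stop=(384,203,410,222),start=(352,213,376,224)).items():print(n,d[y0:y1,x0:x1].mean().round(1),(d[y0:y1,x0:x1]>30).sum())
for f in('s12','s16'):
    m=(cam(f)['img'][205:224,350:412].max(2)<45);print(f,m.sum(1).tolist(),'start cols',m[:,:26].sum(),'stop cols',m[:,34:].sum())
E
```

```text
time: 19.4
ee_pos: [0.5198, 0.099, 0.1027]
tool_rot: [0.687, 0.726, -0.0, -0.0]
ft_force: [-9.4, -1.3, 26.3]
gripper_width: 0.0851
grasp_force: 13.4
time: 19.9
ee_pos: [0.4017, 0.0925, 0.2058]
tool_rot: [0.688, 0.726, -0.0, -0.0]
ft_force: [-0.1, 0.4, 0.5]
gripper_width: 0.0856
grasp_force: 0.0
time: 20.4
ee_pos: [0.3822, 0.1211, 0.2048]
tool_rot: [0.688, 0.726, -0.0, -0.0]
ft_force: [-0.2, -0.1, -0.2]
gripper_width: 0.0853
grasp_force: 0.0
TCP console [-0.1892 -0.002   0.2048] tool y in console [ 1.     0.    -0.001] F console [-0.2 -0.1 -0.2] 20.4
[(135, 21), (136, 8), (164, -21), (165, -15), (166, -8), (167, -12)]
glue 4.7 19
tumbler 4.3 0
tape 4.4 0
pliers 7.3 24
stop 6.0 0
start 23.7 69
s12 [0, 10, 17, 17, 17, 15, 10, 10, 9, 9, 9, 9, 21, 17, 15, 0, 0, 0, 0] start cols 46 stop cols 139
s16 [0, 10, 17, 18, 18, 15, 11, 9, 9, 9, 9, 9, 7, 0, 0, 0, 0, 0, 0] start cols 0 stop cols 141
```

START has gone from view behind the deck edge, and STOP, the cover and the bystanders are unchanged. I hand in.

```bash
python3 -c "
from workcell import ticket
print(ticket.close_job())"
```

```text
the job is handed in; nothing more can be done
None
```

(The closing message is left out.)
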